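# Draw a brake disc from its tray and file it in the empty cassette slot

### The arm

A 7-joint arm with a two-finger parallel gripper is mounted at the origin on the work surface. World frame = base frame: x ahead of the robot, y to its left, z up, the work surface at z = 0. Lengths are in m, angles in degrees, forces in N, time in s.
With the tool pointing down it reaches from about 0.375 to 0.925 m from the base axis. Payload 3.1 kg.
Tool frame: the origin (TCP) lies between the finger pads; the fingertips stand 14 mm ahead of it and the grasp point (between the pads) lies 5 mm behind it; z points along the fingers, y is the line along which they close (so a half turn about z gives the same grasp; the last joint's range is limited). The gripper opens to 85 mm and grips with 20 to 120 N. Pads are 22 mm wide; open, the fingers measure 114 mm over their backs; the gripper's body (76 mm by 85 mm) begins 54 mm behind the grasp point. The pads swing forward as they close: fully open they stand 13 mm farther back than shut.
Start: joints at [69.454, 21.939, 2.515, 91.553, -1.026, 66.532, -2.859], TCP at [0.168, -0.628, 0.245] pointing down, gripper open.
Joint ranges: [-149.38, 149.38], [-23.57, 123.04], [-84.95, 90], [0, 143.3], [-89.99, 269.99], [3.08, 112.72], [-163.45, 163.45]. Speed limits (degrees/s): [159.86, 159.86, 180, 180, 180, 180, 180].

### API

Orientations are given as [roll, pitch, yaw] about the fixed x, y, z axes, in that order (R = Rz(yaw) Ry(pitch) Rx(roll)).
In Python, from workcell import robot gives the robot as it stands.
- The arm moves only by the shell command python3 -m jog 'ROWS'. ROWS is JSON, a list that holds one entry, the list of rows, each a list of 7 numbers: the shift along the tool's x, y, z in cm, then the turn, a rotation vector about the tool's x, y, z in degrees, then the opening in per cent of the stroke, from 0 (shut) to 100 (fully open). A call has 1 to 10 rows; each row shifts and turns the commanded pose from where the row before left it, along the tool's axes as they then stand; what a row does not reach is not made up. A row lasts 1/10 s, in which the tool goes at most 50 mm and 8.59 degrees, less where a joint would pass 70% of its speed; a pose out of reach is approached as far as the arm can. A call with a gripper value outside its range is refused whole. The fingers move at their own pace and stop on an object; the grip force is fixed at half the most. Time passes only in rows, so rows that do not move let the fingers close. It gives the time, the measured TCP pose, the force and the opening at its end, in the units of the state.
- robot.read_state(): the state, without advancing time (a new reading comes with each control period).
- robot.grab_frame(name): name is "scene" or "side" or "wrist"; returns a dict with "color" (400x640x3 uint8, red, green, blue), "camera_matrix" (3x3 intrinsics, pixels), "pose" (4x4, takes a point from camera to world coordinates). Camera axes: x right, y up, looking along -z (the intrinsics and any distortion apply to the point x, -y, -z); pixel columns grow to the right and rows downward; lengths in m; the calibration is good to about 2 mm. A picture is of the moment at which its call begins. There is no depth.
- robot.job_done(): hands the job in, once; it reports no verdict.
Trained networks look in a picture, given as the dict that the camera call returned (one of the last four; its "shot" number tells which), for a name from the list of things; names that differ only in an ending like _2 or _b are one class to them, and where a whole thing is asked for, a point or a joint stands for the part that bears it (a point fixed in the world has none). Each returns a list of dicts, best first, with "confidence" (0 to 1); they miss things now and then, are a little off and sometimes report something else, mostly with a low value. They report only what shows in the picture. A call takes as long as a camera call. They do not tell look-alikes from the thing itself.
- robot.outline_of(picture, target): "mask" (400x640 bool, what is visible of it) and "box" ([centre column, centre row, width, height] in pixels, round what is visible of it).
- robot.pinpoint(picture, target): "at" ([column, row] in pixels: a listed point, or the origin of a listed thing).
The state is a dict: "time_s": time; "joint_pos": joint angles; "qvel": joint speeds; "tau": joint torques, N m; "ee_pos": TCP position; "tcp_rot": TCP orientation; "force": force on the tool from outside, world axes, zero at the start; "torque": the same for the moment, N m; "gripper_width": finger opening in m.
Only numpy, scipy, OpenCV 4.12 (cv2) and the standard library are available. Lean on these libraries where they do the work, as an engineer would, in place of code of your own. Each camera call takes 0.05 s, during which the arm holds its last target. There are 200 camera calls.

### The job

Draw the yellow-faced brake disc towards you out of the railed end of its grey tray, still lying flat, until more than half of it is out on the narrow tongue, then take it by its flats and slide it level into the empty middle slot of the orange disc cassette, pushing it home against the rear stop. Do not drop it on the bench, and leave the two discs already stored and the other things on the bench where they are.

Things in the scene. Friction and masses are not known exactly. Their poses are not given: they have to be found in the camera images.
- disc_center (a point): Centre (half-way up) of the loose steel brake disc with a yellow ring on top: 100 mm across its round ends, two straight parallel flats 64 mm apart (each 76 mm long), 6 mm thick, about 0.15 kg (0.1 to 0.21), no hole. x along the flats, z up. It starts flat between the tray's rails, too close to them for fingers. Pressing on its top with shut fingertips at 8 to 15 N and pulling slides it; the tray is rigid.
- tray: Fixed grey tray, height and place vary; origin on its centre line at the mouth of the rails, 45 mm below the surface the disc lies on; x points from the mouth into the railed part, z up. Blue rails from x = 0 to 110 mm: inner faces at y = -34.5 and 34.5 mm, 6 mm thick, 16 mm above the surface; rear wall at x = 104 mm. The disc's centre starts at x = 52 mm.
- tray_mouth (a point): Point on the tray's surface at the mouth of the rails, axes as the tray's. From here a tongue 30 mm wide, level with the surface, runs 78 mm towards -x; beside it there is free space down to the bench for fingers. With its centre 5 to 40 mm to the -x side of this point the disc lies safely on the tongue.
- cassette: Fixed orange-sided cassette, height and place vary: three horizontal slots one above the other at 18 mm pitch. Origin on its centre line, half-way along the slots; x points into them, z up. Open mouths at x = -50 mm, rear stop bar (rigid) at x = 50.5 mm. Ledge tops at z = 62, 80 and 98 mm; side walls end at z = 112 mm. Lowest and highest slots hold discs, the middle one is empty.
- slot_mouth (a point): Middle of the empty slot's mouth, half-way up its clear height; axes as the cassette's. The slot is 10 mm high between white ledges (18 mm wide, along both side walls, the middle open), 70 mm wide between the 6 mm thick walls, 100 mm deep.
- empty_slot (a point): Where the disc's centre is when it lies fully home on the ledges of the empty middle slot (cassette x = 0, y = 0, z = 83 mm); axes as the cassette's. Home, the disc's near round end is flush with the cassette's front.
- stored_low_center (a point): Centre of the black-faced disc in the lowest slot: 100 mm across its round ends, two straight parallel flats 64 mm apart (each 76 mm long), 6 mm thick, about 0.15 kg (0.1 to 0.21), loose. Leave it in place.
- stored_high_center (a point): Centre of the black-faced disc in the highest slot, same shape, loose. Leave it in place; its near end is flush with the cassette's front.
- motor: Loose black servo motor, 85 mm square flange, about 200 mm long with its shaft, lying behind the work area; origin under its middle, x along the shaft. A bystander.
- screwdriver: Loose screwdriver lying on the left of the bench; a bystander.
- wrench: Loose wrench lying on the right of the bench; a bystander.
- spray_can: Loose blue can, 60 mm diameter and 160 mm tall, standing on the left; origin under its centre. A bystander.
- bearing: Loose steel bearing ring, 70 mm diameter and 18 mm high, on the right; origin under its centre. A bystander.
There are look-alikes about, which are no part of the job. What is shaped like the part that bears stored_high_center but red is not meant.

How it is judged:
By the outcome, as a careful person would: the job done as asked, in the order asked, and still so for the second after the job is handed in, with the robot touching nothing.
It also fails if it takes over 64 s, if anything falls off the work surface, if the arm or the gripper's body presses on something with over 40 N, if the wrist force passes 120 N, or if a joint passes its speed limit or range.

## Working session

There is one attempt and no reset: what is moved stays moved. The work goes in short steps, Python scripts to look and compute and a shell command to move; the robot and the scene stay as the last step left them, time stands still between calls to the robot, and variables do not carry over. Pictures are saved under pics/ and viewed, on a budget of 10 in all, crops included, one or two more only if the job needs it, and the job is handed in when it is done.

```bash
mkdir -p pics; ls; cat > h.py <<'E'
import numpy as np, cv2
from workcell import robot
from scipy.spatial.transform import Rotation as R
def ray(p,uv):
    K=p["camera_matrix"];T=np.array(p["pose"])
    d=np.linalg.inv(K)@[uv[0],uv[1],1]; d=np.array([d[0],-d[1],-d[2]])
    return T[:3,3],T[:3,:3]@d/np.linalg.norm(d)
def tri(obs):
    A=np.zeros((3,3));b=np.zeros(3);rs=[ray(p,u) for p,u in obs]
    for o,d in rs:
        M=np.eye(3)-np.outer(d,d);A+=M;b+=M@o
    x=np.linalg.solve(A,b)
    return x,[np.linalg.norm((np.eye(3)-np.outer(d,d))@(x-o))*1000 for o,d in rs]
def onz(p,uv,z):
    o,d=ray(p,uv); return o+d*(z-o[2])/d[2]
def proj(p,X):
    T=np.array(p["pose"]);c=T[:3,:3].T@(np.array(X)-T[:3,3]);c=np.array([c[0],-c[1],-c[2]])
    u=np.array(p["camera_matrix"])@c; return u[:2]/u[2]
def save(p,n): cv2.imwrite("pics/"+n,cv2.cvtColor(p["color"],cv2.COLOR_RGB2BGR))
E
python3 - <<'E'
from h import *
P={n:robot.grab_frame(n) for n in("scene","side","wrist")}
print([ (k,v) for k,v in P["scene"].items() if k not in("color",)])
im=np.vstack([np.hstack([P["scene"]["color"],P["side"]["color"]])])
save(P["scene"],"scene1.png");save(P["side"],"side1.png");save(P["wrist"],"wrist1.png")
for t in["disc_center","tray_mouth","tray","cassette","slot_mouth","empty_slot","stored_low_center","stored_high_center"]:
    for n in P:
        print(t,n,[(np.round(r["at"],1),round(r["confidence"],2)) for r in robot.pinpoint(P[n],t)[:3]])
print(robot.read_state())
E
```

```text
pics
[('camera_matrix', array([[380.93003203,   0.        , 320.87220764],
       [  0.        , 380.93003203, 202.970259  ],
       [  0.        ,   0.        ,   1.        ]])), ('pose', array([[ 0.82278136, -0.30817926,  0.47755249,  1.20037839],
       [ 0.56835048,  0.45045754, -0.68852432, -0.82896007],
       [-0.0029282 ,  0.83792216,  0.54578189,  0.77494226],
       [ 0.        ,  0.        ,  0.        ,  1.        ]])), ('shot', 1)]
disc_center scene [(array([287.1, 258.1]), 0.79)]
disc_center side []
disc_center wrist []
tray_mouth scene [(array([272.6, 248.2]), 0.77)]
tray_mouth side [(array([337.2, 160.1]), 0.97)]
tray_mouth wrist []
tray scene [(array([274.3, 263.3]), 0.69)]
tray side [(array([338.2, 172.7]), 0.64)]
tray wrist []
cassette scene [(array([339.8, 206.8]), 0.69), (array([159.9, 287.7]), 0.58)]
cassette side [(array([318.3, 240.5]), 0.97)]
cassette wrist []
slot_mouth scene [(array([331.2, 183.4]), 0.59), (array([273.2, 250.7]), 0.21)]
slot_mouth side []
slot_mouth wrist []
empty_slot scene [(array([338.8, 187.5]), 0.75)]
empty_slot side [(array([315.5, 21
[... 321 characters left out ...]
red_high_center wrist []
{'time_s': 1.35, 'joint_pos': array([69.45629189, 21.93635235,  2.51684584, 91.55269966, -1.02500985,
       66.53227471, -2.85541275]), 'qvel': array([ 0.00194704, -0.10498968, -0.01087657, -0.04614789,  0.06458744,
       -0.0731859 ,  0.06879747]), 'tau': array([ 3.53997975e-04, -4.33434355e+01,  1.02322329e+00, -2.49915165e+01,
        1.05180207e-02,  1.74748493e-03, -4.73053330e-08]), 'ee_pos': array([ 0.16758028, -0.62803144,  0.24529631]), 'tcp_rot': array([ 1.79998838e+02, -3.10406737e-04,  1.49452516e+01]), 'force': array([-0.30892602, -0.99764338, -0.51019031]), 'torque': array([-0.01349305, -0.04634262, -0.04137937]), 'gripper_width': 0.08531591900321031}
```

View pics/scene1.png

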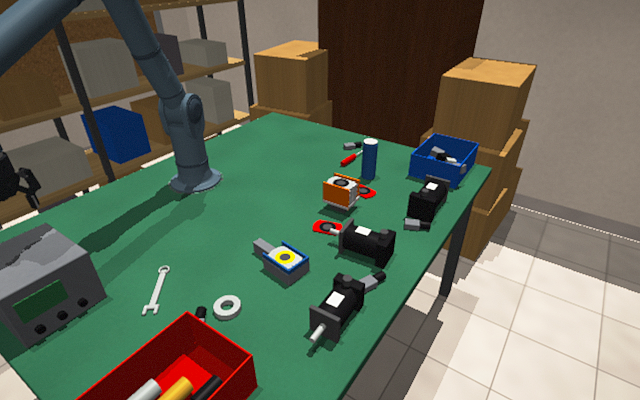

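View pics/side1.png

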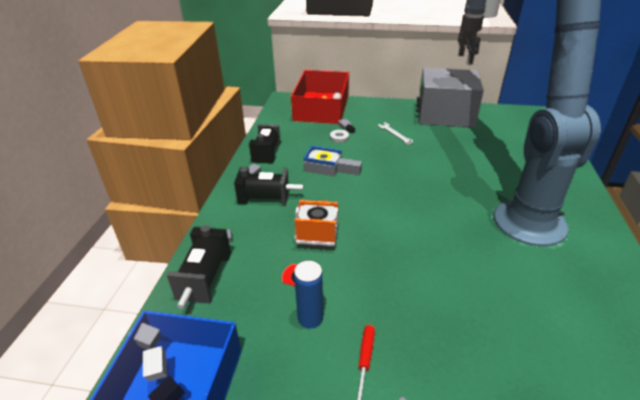

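The scene view shows the yellow-faced disc in the blue-railed tray at (285,258) with its tongue to (262,245). The cassette is at (341,190) with a black disc on top. Red look-alikes lie at (325,227) and (367,190). The side view shows the tray at (325,158), tongue to the right, and the cassette at (317,222).

```bash
python3 - <<'E'
from h import *
P={n:robot.grab_frame(n) for n in("scene","side")}
def best(n,t):
    r=robot.pinpoint(P[n],t); return r[0]["at"] if r else None
for t in["disc_center","tray_mouth","tray","cassette","slot_mouth","empty_slot"]:
    o=[(P[n],best(n,t)) for n in P]
    if all(u is not None for _,u in o): print(t,*[np.round(v,4) for v in tri(o)])
    else: print(t,[u for _,u in o])
s=P["scene"];d=P["side"]
hs,hd=(s["color"][...,::1]),d["color"]
def yel(p):
    h=cv2.cvtColor(p["color"],cv2.COLOR_RGB2HSV);m=(cv2.inRange(h,(24,150,120),(34,255,255)))
    n,l,st,c=cv2.connectedComponentsWithStats(m);k=1+st[1:,4].argmax();return c[k]+.0,st[k]
print(yel(s),yel(d)); print("yellow",tri([(s,yel(s)[0]),(d,yel(d)[0])]))
a=cv2.resize(s["color"][150:290,230:400],None,fx=4,fy=4,interpolation=cv2.INTER_CUBIC)
cv2.imwrite("pics/cropa.png",a[...,::-1])
print(d["pose"])
E
```

```text
disc_center [ 0.639  -0.2042  0.053 ] [2.0324 2.0324]
tray_mouth [ 0.5926 -0.2068  0.0373] [0.8057 0.8057]
tray [ 0.5907 -0.1996 -0.008 ] [1.8941 1.8941]
cassette [ 0.5355 -0.0087  0.1708] [154.3727 154.3727]
slot_mouth [0.5463 0.1688 0.081 ] [1.497 1.497]
empty_slot [0.5915 0.1728 0.0791] [0.3433 0.3433]
(array([284.73239437, 256.8943662 ]), array([275, 251,  20,  13, 142], dtype=int32)) (array([323.68421053, 155.03508772]), array([316, 152,  15,   8,  57], dtype=int32))
yellow (array([ 0.63704889, -0.20290286,  0.04646131]), [np.float64(1.5246923634425502), np.float64(1.5246923634425975)])
[[-0.98777444  0.08492179 -0.13072849  0.42576066]
 [-0.15545778 -0.59899713  0.78551596  1.04314186]
 [-0.01159856  0.79623535  0.60487581  0.8368292 ]
 [ 0.          0.          0.          1.        ]]
```

View pics/cropa.png

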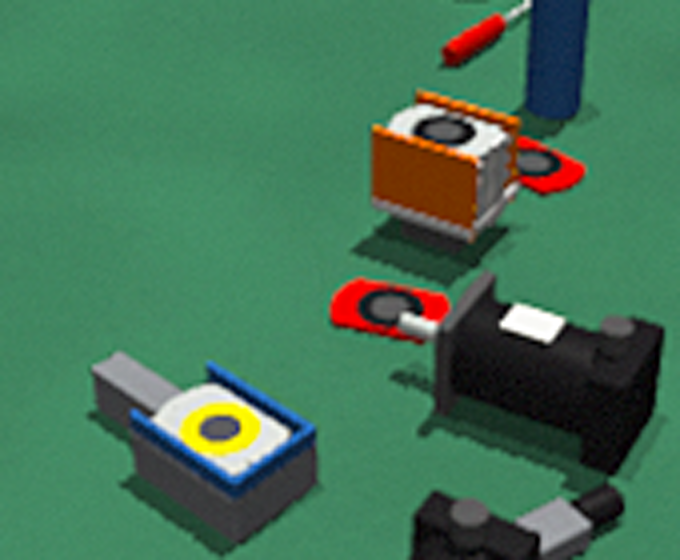

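The disc with the yellow ring, crop (218,428), is the one to move. The red ones on the bench at crop (390,305) and (545,165) aren't meant. Next I'll move above the tray.

```bash
python3 -m jog '[[[4,-2.6,-0.5,0,0,0,0],[4,-2.6,-0.5,0,0,0,0],[4,-2.6,-0.5,0,0,0,0],[4,-2.6,-0.5,0,0,0,0],[4,-2.6,-0.5,0,0,0,0],[4,-2.6,-0.5,0,0,0,0],[4,-2.6,0,0,0,0,0],[4,-2.6,0,0,0,0,0],[4,-2.6,0,0,0,0,0],[4,-2.6,0,0,0,0,0]]]'
python3 -m jog '[[[4,-2.6,0,0,0,5,0],[4,-2.6,0,0,0,6,0],[0,0,0,0,0,0,0],[0,0,0,0,0,0,0]]]'
python3 - <<'E'
from h import *
p=robot.grab_frame("wrist");save(p,"w2.png");print(p["pose"],p["camera_matrix"])
for t in["disc_center","tray_mouth","tray","slot_mouth","empty_slot"]:
    print(t,[(np.round(r["at"],1),round(r["confidence"],2)) for r in robot.pinpoint(p,t)[:2]])
E
```

```text
time_s: 3.05
ee_pos: [0.4881, -0.2722, 0.2757]
tcp_rot: [180.0, -0.0, 14.9]
force: [0.0, -0.7, -0.7]
gripper_width: 0.0002
time_s: 3.45
ee_pos: [0.5549, -0.2036, 0.2752]
tcp_rot: [-180.0, -0.0, 4.2]
force: [-0.9, 0.1, 0.1]
gripper_width: -0.0002
[[ 7.25178510e-02  9.55984385e-01  2.84314994e-01  6.27653494e-01]
 [-9.97367098e-01  6.95616215e-02  2.04952069e-02 -1.97890429e-01]
 [-1.84314273e-04 -2.85052689e-01  9.58511831e-01  4.03282256e-01]
 [ 0.00000000e+00  0.00000000e+00  0.00000000e+00  1.00000000e+00]] [[314.23968638   0.         315.71354755]
 [  0.         314.23968638 195.5844715 ]
 [  0.           0.           1.        ]]
disc_center [(array([317.8,  90.1]), 0.84)]
tray_mouth [(array([311.3, 141.7]), 0.97)]
tray [(array([310.5, 133.9]), 0.86), (array([476.2, 128.1]), 0.37)]
slot_mouth []
empty_slot []
```

View pics/w2.png

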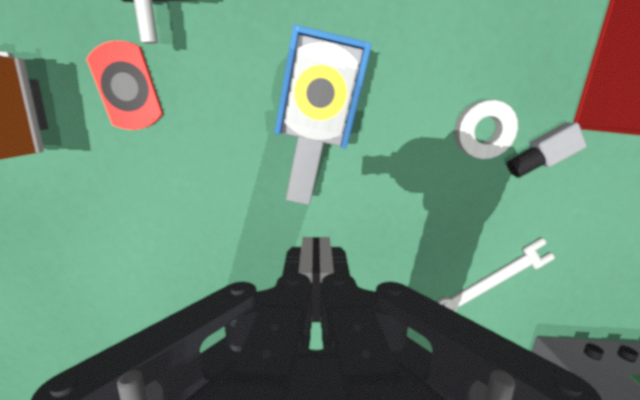

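The wrist view shows the tray at (323,90), tongue pointing down-image to (300,203), so the tray yaw differs by about 10° from the tool's. I'll fit the tray pose to the blue rails in all views.

```bash
cat > fit.py <<'E'
from h import *
from scipy.optimize import minimize
def hullmask(m,c,rad):
    m=m.copy();yy,xx=np.mgrid[:400,:640];m[(xx-c[0])**2+(yy-c[1])**2>rad**2]=0
    pts=cv2.findNonZero(m);return cv2.convexHull(pts)
def fit(P,lo,hi,box,g,S=4):
    x0,x1,y0,y1,z0,z1=box
    C=np.array([[x,y,z] for x in(x0,x1) for y in(y0,y1) for z in(z0,z1)])
    T=[]
    for p in P:
        h=cv2.cvtColor(p["color"],cv2.COLOR_RGB2HSV);m=cv2.inRange(h,lo,hi)
        c=proj(p,W(g,C.mean(0)));e=max(np.linalg.norm(proj(p,W(g,q))-c) for q in C)
        H=hullmask(m,c,1.35*e);a=np.zeros((400*S,640*S),np.uint8)
        q=np.zeros((400,640),np.uint8);cv2.fillConvexPoly(q,H,255)
        a=cv2.resize(q,None,fx=S,fy=S,interpolation=cv2.INTER_LINEAR)>127;T.append((p,a))
    def cost(v,full=False):
        r=[]
        for p,a in T:
            u=np.array([proj(p,W(v,q)) for q in C]);H=cv2.convexHull(u.astype(np.float32))
            b=np.zeros(a.shape,np.uint8);cv2.fillConvexPoly(b,np.round((H+.5)*S*16).astype(np.int32),1,shift=4)
            b=b>0;r.append(1-(a&b).sum()/(a|b).sum())
        return r if full else sum(r)
    best=min((minimize(cost,g,method="Nelder-Mead",options=dict(initial_simplex=np.vstack([g]+[np.array(g)+d*s for d in np.diag([.015,.015,.01,.12])]),xatol=1e-5,fatol=1e-5,maxiter=400)) for s in(1,-1)),key=lambda r:r.fun)
    return best.x,cost(best.x,True)
def W(v,q):
    c,s=np.cos(v[3]),np.sin(v[3]);return np.array([v[0]+c*q[0]-s*q[1],v[1]+s*q[0]+c*q[1],v[2]+q[2]])
E
python3 - <<'E'
from fit import *
P=[robot.grab_frame(n) for n in("wrist","scene","side")]
lo,hi=(100,130,50),(118,255,255)
b=(0,.110,-.0405,.0405,0,.016);g=[.59,-.205,.04,-.08]
for Q in(P,P[:1],P[:2],P[1:]):
    v,c=fit(Q,lo,hi,b,g);print(np.round(v,4),np.degrees(v[3]),np.round(c,3), "disc",W(v,(.052,0,.006)))
h=cv2.cvtColor(P[0]["color"],cv2.COLOR_RGB2HSV)
m=cv2.inRange(h,(24,150,120),(34,255,255));n,l,st,c=cv2.connectedComponentsWithStats(m);k=1+st[1:,4].argmax()
print(c[k],onz(P[0],c[k],v[2]+.006)); print(robot.read_state()["ee_pos"])
E
```

```text
[ 0.5861 -0.1939  0.0408 -0.144 ] -8.251397426988698 [0.024 0.036 0.089] disc [ 0.63755392 -0.20140647  0.0467641 ]
[ 0.5868 -0.1943  0.037  -0.1359] -7.785173943494297 [0.018] disc [ 0.63837034 -0.20130472  0.04295696]
[ 0.5859 -0.1942  0.041  -0.1388] -7.953821097663861 [0.024 0.035] disc [ 0.63742718 -0.20144282  0.04695776]
[ 0.5855 -0.194   0.0408 -0.1479] -8.475496811725387 [0.032 0.09 ] disc [ 0.63690684 -0.20170492  0.04683821]Traceback (most recent call last):
  File "<stdin>", line 8, in <module>
ValueError: attempt to get argmax of an empty sequence
```

```bash
python3 -m jog '[[[4.1,0.18,0,0,0,0,0],[4.1,0.18,0,0,0,0,0],[0,0,4,0,0,6,0],[0,0,4,0,0,6,0],[0,0,4,0,0,0,0],[0,0,4,0,0,0,0],[0,0,2.5,0,0,0,0],[0,0,1,0,0,0,0],[0,0,0,0,0,0,0],[0,0,0,0,0,0,0]]]'
python3 - <<'E'
from h import *
p=robot.grab_frame("wrist");save(p,"w3.png");print(robot.read_state()["force"])
E
```

```text
time_s: 4.9
ee_pos: [0.6373, -0.2041, 0.0819]
tcp_rot: [180.0, -0.2, -8.1]
force: [0.6, -0.0, 0.1]
gripper_width: -0.0002
[ 1.07996818 -0.90558504  0.20285256]
```

View pics/w3.png

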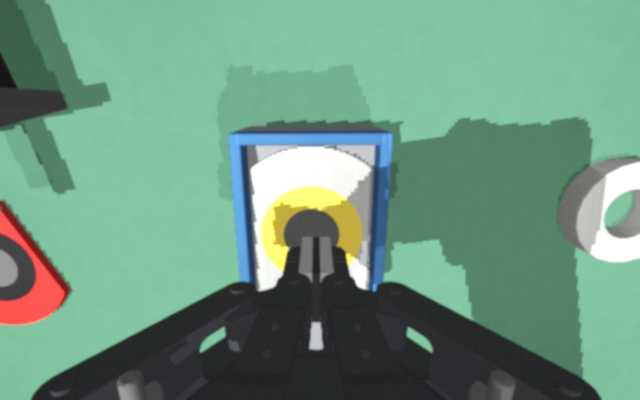

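The fingers sit over the disc's centre (312,235), between rails at columns 240 and 383, yaw aligned, about 2 mm to the right.

```bash
python3 -m jog '[[[0,-0.2,1,0,0,0,0],[0,0,0.8,0,0,0,0],[0,0,0.1,0,0,0,0],[0,0,0,0,0,0,0]]]'; python3 -m jog '[[[0,0,0.1,0,0,0,0],[0,0,0,0,0,0,0]]]'
```

```text
time_s: 5.35
ee_pos: [0.6357, -0.2015, 0.0607]
tcp_rot: [-180.0, 0.1, -8.0]
force: [0.1, 0.7, 0.4]
gripper_width: -0.0004
time_s: 5.55
ee_pos: [0.6364, -0.2017, 0.0604]
tcp_rot: [180.0, -0.0, -8.1]
force: [0.4, 0.2, 0.3]
gripper_width: 0.0002
```

```bash
python3 -m jog '[[[0,0,0.1,0,0,0,0],[0,0,0,0,0,0,0]]]'; python3 -m jog '[[[0,0,0.1,0,0,0,0],[0,0,0,0,0,0,0]]]'; python3 -m jog '[[[0,0,0.1,0,0,0,0],[0,0,0,0,0,0,0]]]'
```

```text
time_s: 5.75
ee_pos: [0.6363, -0.2018, 0.0594]
tcp_rot: [180.0, -0.0, -8.1]
force: [-1.2, 0.4, 0.0]
gripper_width: -0.0002
time_s: 5.95
ee_pos: [0.6368, -0.2018, 0.0593]
tcp_rot: [180.0, -0.1, -8.1]
force: [-0.5, -0.7, 4.9]
gripper_width: 0.0001
time_s: 6.15
ee_pos: [0.6375, -0.202, 0.0593]
tcp_rot: [180.0, -0.1, -8.1]
force: [-1.4, 0.7, 6.7]
gripper_width: -0.0002
```

```bash
python3 -m jog '[[[0,0,0.1,0,0,0,0],[0,0,0,0,0,0,0]]]';  python3 -m jog '[[[0,0,0.05,0,0,0,0],[0,0,0,0,0,0,0],[0,0,0,0,0,0,0]]]'
```

```text
time_s: 6.35
ee_pos: [0.6381, -0.2021, 0.0593]
tcp_rot: [180.0, -0.2, -8.1]
force: [-1.4, 0.3, 10.3]
gripper_width: 0.0001
time_s: 6.65
ee_pos: [0.6383, -0.2022, 0.0592]
tcp_rot: [180.0, -0.2, -8.1]
force: [-2.5, 0.2, 11.2]
gripper_width: -0.0001
```

```bash
python3 -m jog '[[[-0.3,0,0,0,0,0,0],[-0.4,0,0,0,0,0,0],[-0.4,0,0,0,0,0,0],[-0.4,0,0,0,0,0,0],[0,0,0,0,0,0,0]]]'
python3 - <<'E'
from h import *
p=robot.grab_frame("scene")
m=cv2.inRange(cv2.cvtColor(p["color"],cv2.COLOR_RGB2HSV),(22,120,90),(34,255,255))
print([np.round(onz(p,r["at"],.042),4) for r in robot.pinpoint(p,"disc_center")])
E
```

```text
time_s: 7.15
ee_pos: [0.625, -0.2002, 0.0593]
tcp_rot: [180.0, -0.5, -8.1]
force: [-0.2, 0.6, 8.9]
gripper_width: -0.0001
[array([ 0.6295, -0.1998,  0.042 ])]
```

```bash
python3 -m jog '[[[-0.4,0,0.04,0,0,0,0],[-0.4,0,0,0,0,0,0],[-0.4,0,0,0,0,0,0],[-0.4,0,0,0,0,0,0],[0,0,0,0,0,0,0]]]'
python3 - <<'E'
from h import *
p=robot.grab_frame("wrist");save(p,"w4.png")
E
```

```text
time_s: 7.75
ee_pos: [0.6098, -0.1981, 0.0593]
tcp_rot: [180.0, -0.5, -8.1]
force: [0.9, 0.4, 10.2]
gripper_width: -0.0
```

View pics/w4.png

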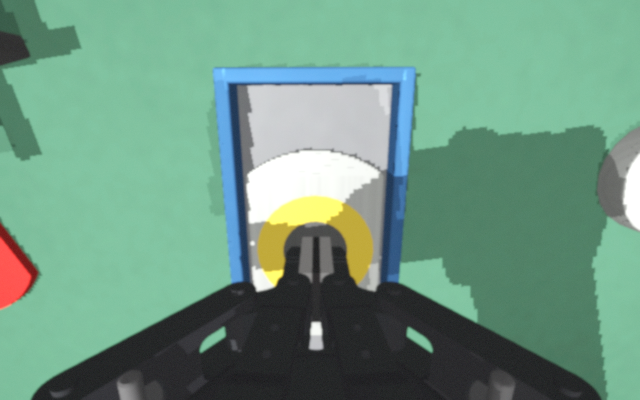

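The disc follows the fingers: the ring is still centred under the tips, with about 28 mm of clear tray behind it.

```bash
python3 -m jog '[[[-0.4,0,0,0,0,0,0],[-0.5,0,0,0,0,0,0],[-0.5,0,0,0,0,0,0],[-0.5,0,0,0,0,0,0],[-0.5,0,0,0,0,0,0],[0,0,0,0,0,0,0]]]'
python3 -m jog '[[[-0.5,0,0,0,0,0,0],[-0.5,0,0,0,0,0,0],[-0.5,0,0,0,0,0,0],[-0.5,0,0,0,0,0,0],[-0.5,0,0,0,0,0,0],[0,0,0,0,0,0,0],[0,0,0,0,0,0,0]]]'
```

```text
time_s: 8.4
ee_pos: [0.586, -0.1948, 0.0593]
tcp_rot: [179.9, -0.5, -8.1]
force: [0.4, -0.3, 10.5]
gripper_width: 0.0
time_s: 9.1
ee_pos: [0.5614, -0.1914, 0.0592]
tcp_rot: [179.9, -0.5, -8.1]
force: [0.6, 1.4, 10.7]
gripper_width: 0.0001
```

```bash
python3 -m jog '[[[0,0,-1,0,0,0,0],[0,0,-3,0,0,0,0],[-3,0,-3,0,0,0,100],[-3,0,-3,0,0,0,100],[0,0,0,0,0,0,100],[0,0,0,0,0,0,100]]]'
python3 - <<'E'
from h import *
p=robot.grab_frame("wrist");save(p,"w5.png");print(robot.read_state()["ee_pos"])
print([(r["at"],np.round(onz(p,r["at"],.042),4)) for r in robot.pinpoint(p,"disc_center")])
print([(r["at"],np.round(onz(p,r["at"],.039),4)) for r in robot.pinpoint(p,"tray_mouth")])
h=cv2.cvtColor(p["color"],cv2.COLOR_RGB2HSV);m=cv2.inRange(h,(22,110,80),(34,255,255))
n,l,st,c=cv2.connectedComponentsWithStats(m);k=1+st[1:,4].argmax();print(st[k],c[k])
H=cv2.findNonZero((l==k).astype(np.uint8));e=cv2.fitEllipse(cv2.convexHull(H));print(e,onz(p,e[0],.045))
E
```

```text
time_s: 9.7
ee_pos: [0.4975, -0.1823, 0.156]
tcp_rot: [180.0, -0.1, -8.1]
force: [-0.0, -0.1, 1.5]
gripper_width: 0.0583
[ 0.49752712 -0.1820185   0.15503909]
[([314.8, 114.2], array([ 0.5614, -0.1903,  0.042 ]))]
[]
[ 277   71   77   80 3342] [315.1427289  109.93656493]
((315.02001953125, 110.35462188720703), (76.58394622802734, 79.4507064819336), 177.77957153320312) [ 0.56417384 -0.19091212  0.045     ]
```

View pics/w5.png

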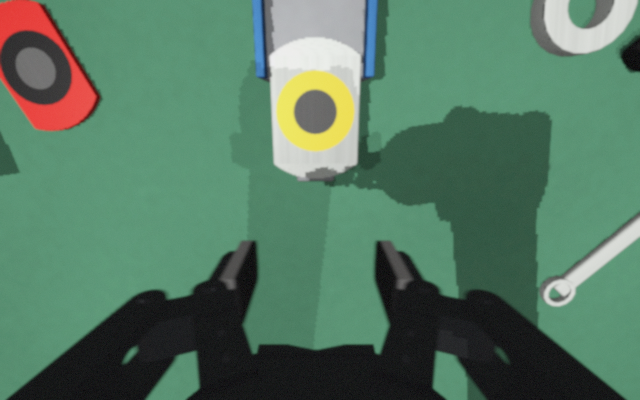

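The disc is out on the tongue, centre at (315,111), flats aligned with the tool, well over half beyond the rail mouth at row 75. Next I'll grip it near its rear end, 25 mm behind the centre.

```bash
python3 -m jog '[[[4,0,0,0,0,0,100],[0,0,3,0,0,0,100],[0,0,3,0,0,0,100],[0,0,3,0,0,0,100],[0,0,2,0,0,0,100],[0,0,1.3,0,0,0,100],[0,0,0,0,0,0,100]]]'; python3 -m jog '[[[0,0,0,0,0,0,0],[0,0,0,0,0,0,0],[0,0,0,0,0,0,0],[0,0,0,0,0,0,0],[0,0,0,0,0,0,0]]]'
```

```text
time_s: 10.55
ee_pos: [0.5353, -0.1867, 0.0292]
tcp_rot: [-179.9, 0.3, -8.0]
force: [-0.2, 0.2, 0.4]
gripper_width: 0.0852
time_s: 11.05
ee_pos: [0.5384, -0.188, 0.0337]
tcp_rot: [180.0, -0.1, -8.1]
force: [0.2, -0.3, 4.6]
gripper_width: 0.0623
```

```bash
python3 -m jog '[[[0,0,-0.2,0,0,0,0],[0,0,-0.3,0,0,0,0],[0,0,-0.5,0,0,0,0],[0,0,0,0,0,0,0],[0,0,0,0,0,0,0]]]'
python3 - <<'E'
from h import *
p=robot.grab_frame("wrist");save(p,"w6.png");q=robot.grab_frame("scene")
a=cv2.resize(q["color"][210:310,220:340],(480,400),interpolation=cv2.INTER_CUBIC)
cv2.imwrite("pics/w6.png",np.hstack([cv2.resize(p["color"][:320],(320,160)),np.zeros((160,0,3),np.uint8)])[...,::-1])
b=cv2.resize(p["color"],(310,194));cv2.imwrite("pics/c6.png",np.hstack([a,np.vstack([b,np.zeros((206,310,3),np.uint8)])])[...,::-1])
E
```

```text
time_s: 11.55
ee_pos: [0.5372, -0.1877, 0.0425]
tcp_rot: [-180.0, -0.0, -8.1]
force: [-0.1, -0.7, -2.1]
gripper_width: 0.0628
```

View pics/c6.png

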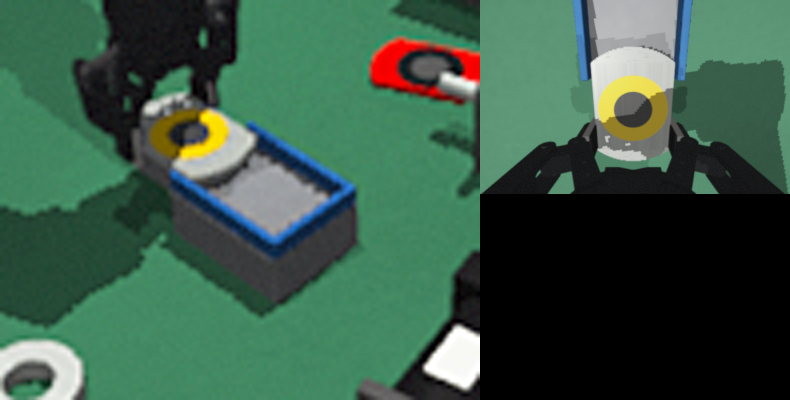

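Held, 62.8 mm between the pads: the scene crop shows the disc lying level in the gripper near its rear end, still above the tongue. I'll lift it and carry it to the front of the cassette.

```bash
python3 -m jog '[[[0,0,-2,0,0,0,0],[0,0,-4,0,0,0,0],[-0.6,-2,-3,0,0,0,0],[-1.2,-3.8,-2,0,0,0,0],[-1.3,-4.2,-1.5,0,0,0,0],[-1.3,-4.2,-1.5,0,0,0,0],[-1.3,-4.2,-1.5,0,0,0,0],[-1.3,-4.2,-1.5,0,0,0,0],[-1.3,-4.2,-1.5,0,0,0,0],[-1.3,-4.2,-1.5,0,0,0,0]]]'; python3 -m jog '[[[-0.6,-2,-0.5,0,0,-6,0],[0,0,0,0,0,-6,0],[0,0,0,0,0,0,0],[0,0,0,0,0,0,0]]]'
python3 - <<'E'
from h import *
p=robot.grab_frame("wrist");save(p,"w7.png")
for n in("wrist","scene","side"):
  p=robot.grab_frame(n)
  for t in("cassette","slot_mouth","empty_slot","stored_high_center"): print(n,t,[(np.round(r["at"],1),round(r["confidence"],2)) for r in robot.pinpoint(p,t)[:2]])
E
```

```text
time_s: 12.65
ee_pos: [0.4846, 0.1343, 0.2429]
tcp_rot: [180.0, -0.0, -8.1]
force: [1.6, -0.8, -2.1]
gripper_width: 0.0623
time_s: 13.05
ee_pos: [0.4822, 0.1525, 0.2469]
tcp_rot: [180.0, 0.1, 3.8]
force: [-0.3, -0.0, -0.8]
gripper_width: 0.0626
wrist cassette []
wrist slot_mouth []
wrist empty_slot []
wrist stored_high_center [(array([435.2,  37.8]), 0.86), (array([179.2,  36. ]), 0.84)]
scene cassette [(array([339.6, 208.1]), 0.76)]
scene slot_mouth [(array([330.1, 181.6]), 0.78), (array([338.3, 187.7]), 0.4)]
scene empty_slot [(array([339.8, 188.2]), 0.87), (array([275.5, 266.3]), 0.25)]
scene stored_high_center [(array([363. , 192.4]), 0.61), (array([343. , 184.8]), 0.59)]
side cassette [(array([396.1, 134.9]), 0.69), (array([316.3, 241.1]), 0.63)]
side slot_mouth []
side empty_slot [(array([317.2, 219.2]), 0.88), (array([259.7, 196.6]), 0.75)]
side stored_high_center [(array([316.6, 212.3]), 0.69), (array([305. , 275.7]), 0.54)]
```

View pics/w7.png

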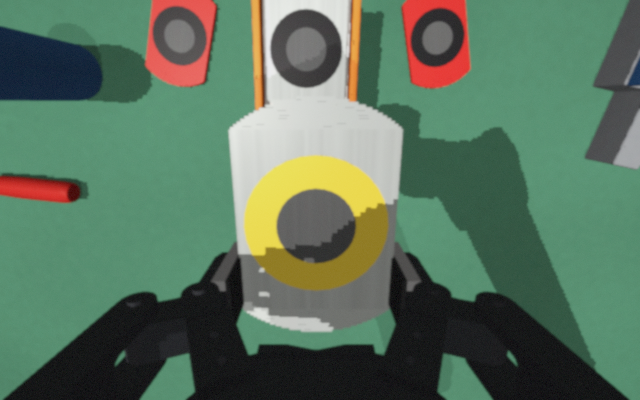

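The wrist view shows the held disc, centre (316,222), square in the gripper. Behind it is the cassette with the stored high disc at (307,48) and walls at columns 256 and 356. The red look-alikes are at (180,36) and (437,37).

```bash
python3 - <<'E'
from fit import *
w=robot.grab_frame("wrist");P=[]
for n in("scene","side"):
    p=robot.grab_frame(n);p=dict(p);p["color"]=cv2.imread(f"pics/{n}1.png")[...,::-1].copy();P.append(p)
lo,hi=(5,180,60),(18,255,255)
for z0 in(.044,.05,.056,.062):
    v,c=fit(P,lo,hi,(-.05,.05,-.041,.041,z0,.112),[.59,.172,-.004,.06]);print(z0,np.round(v,4),round(np.degrees(v[3]),2),np.round(c,3))
def ring(p,c,r):
    g=cv2.cvtColor(p["color"],cv2.COLOR_RGB2GRAY);m=(g<95).astype(np.uint8)
    yy,xx=np.mgrid[:400,:640];m[(xx-c[0])**2+(yy-c[1])**2>r*r]=0
    k=cv2.findNonZero(m);e=cv2.fitEllipse(cv2.convexHull(k));return e[0],e[1]
o=[(w,ring(w,(307,48),45)),(P[0],ring(P[0],(341,182),8)),(P[1],ring(P[1],(317,212),11))]
print([x[1] for x in o]);print("ring",tri([(p,e[0]) for p,e in o]),tri([(p,e[0]) for p,e in o[1:]]))
h=cv2.cvtColor(w["color"],cv2.COLOR_RGB2HSV);m=cv2.inRange(h,lo,hi)
for r in(5,30,60,85): k=np.where(m[r,240:380])[0]+240; print(r,k.min(),k.max(),[k[k<300].max(),k[k>310].min()])
s=robot.read_state();print(s["ee_pos"],s["tcp_rot"])
t=s["ee_pos"];y=np.radians(s["tcp_rot"][2])
for pt in(0,4):
  # held disc: centre 25 ahead, test pitch
  for a in(0,.012,.063):
    d=lambda x,yy:(t[0]+np.cos(y)*(x+a*0)-np.sin(y)*yy,t[1]+np.sin(y)*x+np.cos(y)*yy,t[2]+.008-np.tan(np.radians(pt))*a)
  print(pt,[np.round(proj(w,d(x,yy)),1) for x,yy in((.063,.032),(.063,-.032),(.025,0),(-.013,.032))])
E
```

```text
0.044 [ 5.956e-01  1.694e-01 -3.000e-04  6.080e-02] 3.48 [0.181 0.034]
0.05 [ 0.5958  0.1707 -0.0022  0.052 ] 2.98 [0.214 0.045]
0.056 [ 0.5965  0.1684 -0.0045  0.0433] 2.48 [0.25  0.087]
0.062 [ 0.5959  0.1723 -0.0043  0.0409] 2.34 [0.3   0.125]
[((303.36907958984375, 48.97785568237305), (74.83380889892578, 80.01891326904297)), ((340.62744140625, 182.19883728027344), (14.899184226989746, 15.20637035369873)), ((317.00994873046875, 212.9951171875), (12.252119064331055, 19.108612060546875))]
ring (array([0.59364234, 0.17036372, 0.10260075]), [np.float64(1.6208551353653156), np.float64(1.0749049384421359), np.float64(0.6562046033262703)]) (array([0.59310947, 0.16950539, 0.10230437]), [np.float64(0.07098829293950643), np.float64(0.07098829293958332)])
5 260 360 [np.int64(262), np.int64(354)]
30 261 360 [np.int64(262), np.int64(354)]
60 262 358 [np.int64(263), np.int64(352)]
85 261 357 [np.int64(264), np.int64(351)]
[0.48247388 0.15341391 0.24741819] [-1.79998658e+02 -6.42917952e-03  3.94547387e+00]
0 [array([231.5, 129.8]), array([402.1, 129.6]), array([316.8, 224.2]), array([244.8, 304.1])]
4 [array([234.4, 128.9]), array([399.1, 128.7]), array([316.8, 220.3]), array([246.9, 298.1])]
```

```bash
python3 - <<'E'
from h import *
w=robot.grab_frame("wrist")
for z in(.107,.11):
  a,b=onz(w,(308,5),z),onz(w,(307.5,85),z);c=onz(w,(307,48),z-.008)
  print(z,a,b,np.degrees(np.arctan2(*(a-b)[[1,0]])),"ring",c)
  print([np.linalg.norm(onz(w,(l,r),z)-onz(w,(q,r),z)) for l,q,r in((262.5,354,5),(263.5,351.5,85))])
# edges of bright/dark around walls
for r in(20,70): print(r,w["color"][r,250:268].tolist(),w["color"][r,346:364].tolist())
print(onz(w,(316,222),.258), onz(w,(316,129),.258),robot.read_state()["ee_pos"])
E
```

```text
0.107 [0.62492862 0.1693432  0.107     ] [0.56795603 0.16628995 0.107     ] 3.067642570646564 ring [0.59640066 0.16860618 0.099     ]
[np.float64(0.06908769879414214), np.float64(0.0709995822106423)]
0.11 [0.62414931 0.16922563 0.11      ] [0.56781341 0.1662065  0.11      ] 3.067642570646557 ring [0.59595349 0.16850001 0.102     ]
[np.float64(0.06831562363657863), np.float64(0.07020614119901501)]
20 [[91, 148, 117], [89, 146, 116], [104, 146, 114], [160, 151, 109], [207, 159, 93], [228, 169, 85], [233, 174, 86], [232, 173, 81], [232, 172, 81], [231, 167, 79], [220, 152, 70], [189, 118, 49], [137, 75, 29], [103, 65, 45], [118, 101, 92], [155, 147, 141], [189, 185, 181], [216, 215, 213]] [[222, 225, 221], [220, 223, 219], [212, 215, 210], [196, 195, 191], [180, 174, 170], [171, 160, 154], [157, 129, 116], [174, 111, 72], [210, 137, 59], [228, 159, 69], [232, 166, 74], [232, 165, 74], [232, 162, 71], [231, 159, 67], [220, 147, 62], [187, 122, 58], [129, 98, 62], [75, 90, 68]]
70 [[91, 149, 118], [92, 150, 120], [93, 150, 119], [94, 149, 117], [116, 147, 111], [167, 150, 97], [212, 167, 92], [229, 180, 93], [234, 182, 95], [234, 181, 92], [233, 175, 85], [228, 165, 78], [206, 137, 58], [165, 94, 38], [117, 69, 42], [116, 97, 88], [147, 139, 132], [165, 160, 156]] [[182, 184, 180], [158, 156, 152], [136, 129, 124], [124, 103, 94], [140, 88, 62], [181, 104, 47], [214, 129, 55], [229, 143, 64], [231, 145, 63], [231, 143, 63], [227, 139, 57], [219, 132, 54], [194, 115, 53], [144, 99, 61], [88, 92, 69], [59, 90, 69], [56, 91, 71], [51, 89, 69]]
[0.50935174 0.1555867  0.258     ] [0.54577189 0.1580623  0.258     ] [0.48245402 0.15338578 0.24739166]
```

```bash
python3 -m jog '[[[-2,-0.9,1,0,0,0.9,0],[0,0,3,0,0,0,0],[0,0,3.5,0,0,0,0],[0,0,3.5,0,0,0,0],[0,0,3.5,0,0,0,0],[0,0,2,0,0,0,0],[0,0,0.8,0,0,0,0],[0,0,0,0,0,0,0],[0,0,0,0,0,0,0]]]'
python3 - <<'E'
from h import *
s=robot.grab_frame("side");w=robot.grab_frame("wrist");q=robot.grab_frame("scene")
f=lambda p,r0,r1,c0,c1,W,H:cv2.resize(p["color"][r0:r1,c0:c1],(W,H),interpolation=cv2.INTER_CUBIC)
a=np.hstack([f(s,180,260,290,390,400,320),f(q,150,230,290,390,400,320)])
b=f(w,0,250,120,520,400,250)
cv2.imwrite("pics/c8.png",np.vstack([a,np.hstack([b,0*b])])[...,::-1])
E
```

```text
time_s: 14.95
ee_pos: [0.4631, 0.1615, 0.0755]
tcp_rot: [-180.0, -0.1, 3.0]
force: [0.6, 0.9, -1.4]
gripper_width: 0.0624
```

View pics/c8.png

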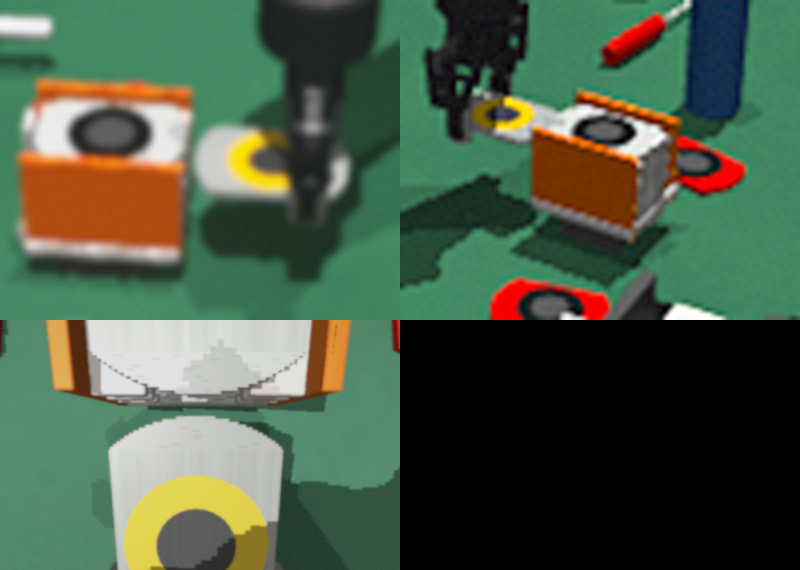

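The disc sits just in front of the mouth, level with the slot in the side view. In the wrist crop its centre is at column 196 against 198.5 for the cassette, so I'll shift it about 0.8 mm right.

```bash
python3 -m jog '[[[0,0.08,0,0,0,0,0],[0.4,0,0,0,0,0,0],[0.4,0,0,0,0,0,0],[0.4,0,0,0,0,0,0],[0.4,0,0,0,0,0,0],[0,0,0,0,0,0,0]]]'; python3 -m jog '[[[0.3,0,0,0,0,0,0],[0.3,0,0,0,0,0,0],[0,0,0,0,0,0,0],[0,0,0,0,0,0,0]]]'
```

```text
time_s: 15.7
ee_pos: [0.4789, 0.1611, 0.0745]
tcp_rot: [-180.0, -0.0, 3.0]
force: [0.1, -0.7, -3.0]
gripper_width: 0.0625
time_s: 16.1
ee_pos: [0.4839, 0.1614, 0.0743]
tcp_rot: [-180.0, 0.0, 3.0]
force: [-0.2, -0.5, -1.6]
gripper_width: 0.0627
```

```bash
python3 -m jog '[[[0,0,0.1,0,0,0,0],[0,0,0,0,0,0,0]]]'; python3 -m jog '[[[0,0,0.1,0,0,0,0],[0,0,0,0,0,0,0]]]';python3 -m jog '[[[0,0,0.1,0,0,0,0],[0,0,0,0,0,0,0]]]'
python3 - <<'E'
from h import *
s=robot.grab_frame("side");w=robot.grab_frame("wrist")
f=lambda p,r0,r1,c0,c1,W,H:cv2.resize(p["color"][r0:r1,c0:c1],(W,H),interpolation=cv2.INTER_CUBIC)
cv2.imwrite("pics/c9.png",np.hstack([f(s,190,250,300,360,320,320),f(w,0,250,160,480,410,320)])[...,::-1])
E
```

```text
time_s: 16.3
ee_pos: [0.4836, 0.1613, 0.0732]
tcp_rot: [180.0, 0.0, 3.1]
force: [0.4, 0.1, -0.6]
gripper_width: 0.0621
time_s: 16.5
ee_pos: [0.4839, 0.1614, 0.0724]
tcp_rot: [180.0, -0.0, 3.0]
force: [0.1, -0.8, -2.0]
gripper_width: 0.0622
time_s: 16.7
ee_pos: [0.4842, 0.1615, 0.0716]
tcp_rot: [-180.0, -0.0, 3.1]
force: [0.1, 0.2, 1.2]
gripper_width: 0.0624
```

View pics/c9.png

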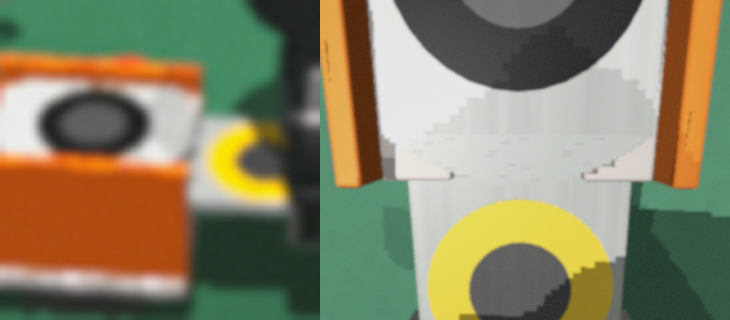

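The disc's nose is in the slot under the upper ledges (row 178), centred within about 1 mm. Contact with the ledge came at TCP z≈0.0716, which agrees with the middle slot. I'll raise it 0.8 mm and push in.

```bash
python3 -m jog '[[[0,-0.05,-0.08,0,0,0,0],[0.4,0,0,0,0,0,0],[0.4,0,0,0,0,0,0],[0.4,0,0,0,0,0,0],[0.4,0,0,0,0,0,0],[0,0,0,0,0,0,0]]]'; python3 -m jog '[[[0.4,0,0,0,0,0,0],[0.4,0,0,0,0,0,0],[0.4,0,0,0,0,0,0],[0.4,0,0,0,0,0,0],[0,0,0,0,0,0,0]]]'
```

```text
time_s: 17.4
ee_pos: [0.5008, 0.1627, 0.0723]
tcp_rot: [-180.0, -0.1, 3.0]
force: [-0.3, 0.3, -1.0]
gripper_width: 0.0622
time_s: 17.9
ee_pos: [0.5167, 0.1635, 0.0722]
tcp_rot: [-180.0, -0.0, 3.0]
force: [0.2, 0.2, 0.4]
gripper_width: 0.0624
```

```bash
python3 -m jog '[[[0.3,0,0,0,0,0,0],[0.3,0,0,0,0,0,0],[0.3,0,0,0,0,0,0],[0,0,0,0,0,0,0],[0,0,0,0,0,0,0]]]'; python3 -m jog '[[[0.2,0,0,0,0,0,0],[0.2,0,0,0,0,0,0],[0,0,0,0,0,0,0],[0,0,0,0,0,0,0]]]'
python3 - <<'E'
from h import *
s=robot.grab_frame("side");w=robot.grab_frame("wrist")
f=lambda p,r0,r1,c0,c1,W,H:cv2.resize(p["color"][r0:r1,c0:c1],(W,H),interpolation=cv2.INTER_CUBIC)
cv2.imwrite("pics/c10.png",np.hstack([f(s,190,250,300,360,320,320),f(w,80,330,160,480,410,320)])[...,::-1])
E
```

```text
time_s: 18.4
ee_pos: [0.5251, 0.164, 0.0722]
tcp_rot: [-180.0, -0.0, 3.0]
force: [0.5, 0.7, -0.8]
gripper_width: 0.0626
time_s: 18.8
ee_pos: [0.5291, 0.1643, 0.0722]
tcp_rot: [-180.0, -0.0, 3.0]
force: [0.2, 0.0, 0.1]
gripper_width: 0.0628
```

View pics/c10.png

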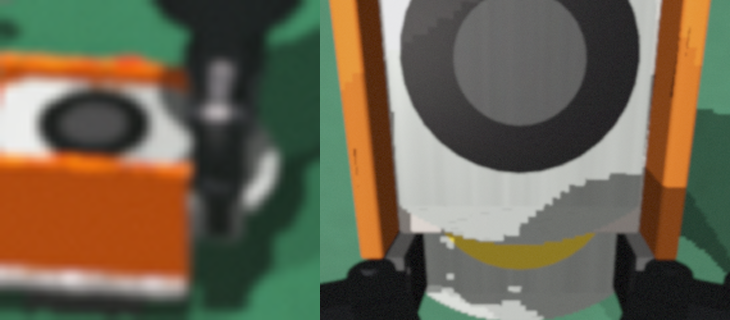

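The fingers are just in front of the cassette walls and the disc's centre is about 10 mm inside the mouth. I'll lower it onto the ledges, release, back off straight, close, and push with tilted fingertips.

```bash
python3 -m jog '[[[0,0,0.08,0,0,0,0],[0,0,0,0,0,0,0]]]'; python3 -m jog '[[[0,0,0,0,0,0,80],[0,0,0,0,0,0,100],[0,0,0,0,0,0,100],[0,0,0,0,0,0,100]]]'; python3 -m jog '[[[-1,0,0,0,0,0,100],[-2,0,0,0,0,0,100],[-2.5,0,0,0,0,0,100],[0,0,-2,0,0,0,100],[0,0,0,0,7.5,0,0],[0,0,0,0,7.5,0,0],[0,0,0,0,0,0,0],[0,0,0,0,0,0,0]]]'
python3 - <<'E'
from h import *
s=robot.grab_frame("side");w=robot.grab_frame("wrist")
f=lambda p,r0,r1,c0,c1,W,H:cv2.resize(p["color"][r0:r1,c0:c1],(W,H),interpolation=cv2.INTER_CUBIC)
cv2.imwrite("pics/c11.png",np.hstack([f(s,190,260,300,370,320,320),f(w,0,400,0,640,480,320)])[...,::-1])
E
```

```text
time_s: 19.1
ee_pos: [0.5292, 0.1644, 0.0721]
tcp_rot: [180.0, -0.0, 3.0]
force: [-0.8, -1.2, 3.9]
gripper_width: 0.0624
time_s: 19.5
ee_pos: [0.5285, 0.1641, 0.0711]
tcp_rot: [180.0, 0.0, 3.0]
force: [-0.5, -0.3, -0.1]
gripper_width: 0.0854
time_s: 20.3
ee_pos: [0.4729, 0.1611, 0.0913]
tcp_rot: [179.9, -14.9, 3.1]
force: [1.3, -0.5, -0.4]
gripper_width: 0.0282
```

View pics/c11.png

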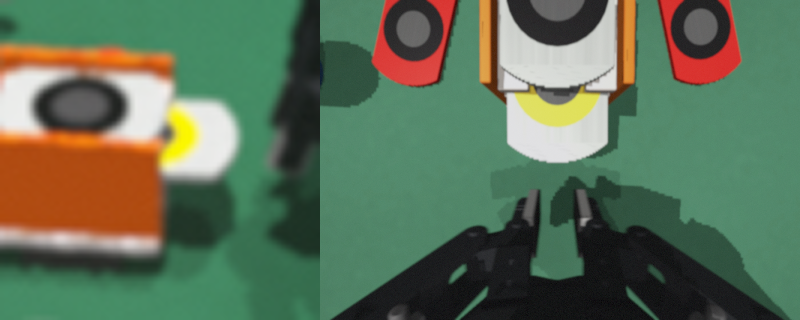

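The disc rests level in the middle slot, ring centre at the mouth, with the fingers centred behind it. Now I'll push.

```bash
python3 -m jog '[[[-0.1,0,0.39,0,0,0,0],[0,0,0,0,0,0,0],[0.97,0,0.26,0,0,0,0],[0.48,0,0.13,0,0,0,0],[0.48,0,0.13,0,0,0,0],[0.48,0,0.13,0,0,0,0],[0.48,0,0.13,0,0,0,0],[0,0,0,0,0,0,0]]]'; python3 -m jog '[[[0.48,0,0.13,0,0,0,0],[0.48,0,0.13,0,0,0,0],[0.48,0,0.13,0,0,0,0],[0.29,0,0.08,0,0,0,0],[0,0,0,0,0,0,0]]]'
```

```text
time_s: 21.2
ee_pos: [0.5048, 0.1631, 0.0876]
tcp_rot: [-180.0, -15.1, 3.0]
force: [-0.3, 0.5, 0.6]
gripper_width: -0.0002
time_s: 21.7
ee_pos: [0.5225, 0.1639, 0.0874]
tcp_rot: [-180.0, -15.0, 3.0]
force: [-0.5, 0.1, 0.1]
gripper_width: 0.0002
```

```bash
python3 -m jog '[[[0.19,0,0.05,0,0,0,0],[0.19,0,0.05,0,0,0,0],[0,0,0,0,0,0,0]]]'; python3 -m jog '[[[0.19,0,0.05,0,0,0,0],[0,0,0,0,0,0,0]]]'
python3 -m jog '[[[0.1,0,0.03,0,0,0,0],[0,0,0,0,0,0,0]]]'
```

```text
time_s: 22.0
ee_pos: [0.5259, 0.1641, 0.0873]
tcp_rot: [-180.0, -15.0, 3.0]
force: [1.1, 0.2, 0.4]
gripper_width: 0.0001
time_s: 22.2
ee_pos: [0.5278, 0.1642, 0.0873]
tcp_rot: [-180.0, -15.0, 3.0]
force: [-0.7, -0.2, -0.6]
gripper_width: -0.0003
time_s: 22.4
ee_pos: [0.5288, 0.1642, 0.0873]
tcp_rot: [-180.0, -15.0, 3.0]
force: [0.1, -0.8, -0.1]
gripper_width: -0.0002
```

```bash
python3 -m jog '[[[0.1,0,0.03,0,0,0,0],[0.1,0,0.03,0,0,0,0],[0,0,0,0,0,0,0]]]';  python3 -m jog '[[[0.1,0,0.03,0,0,0,0],[0,0,0,0,0,0,0]]]'
python3 - <<'E'
from h import *
s=robot.grab_frame("side");w=robot.grab_frame("wrist")
f=lambda p,r0,r1,c0,c1,W,H:cv2.resize(p["color"][r0:r1,c0:c1],(W,H),interpolation=cv2.INTER_CUBIC)
cv2.imwrite("pics/c12.png",np.hstack([f(s,190,260,300,370,320,320),f(w,50,300,160,480,410,320)])[...,::-1])
E
```

```text
time_s: 22.7
ee_pos: [0.5309, 0.1644, 0.0872]
tcp_rot: [-180.0, -15.0, 3.0]
force: [0.7, 0.4, 0.9]
gripper_width: -0.0005
time_s: 22.9
ee_pos: [0.5315, 0.1644, 0.087]
tcp_rot: [180.0, -15.0, 3.0]
force: [-0.2, -1.2, 0.1]
gripper_width: 0.0002
```

View pics/c12.png

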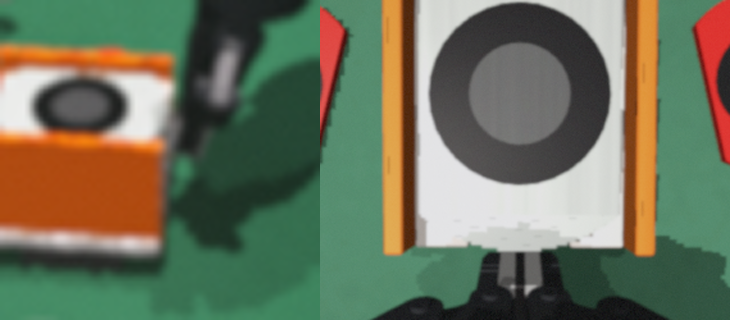

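The disc is almost flush: only the fingertips show at the mouth (520,255). I'll go on in 1 mm steps until force shows.

```bash
for i in 1; do python3 -m jog '[[[0.1,0,0.03,0,0,0,0],[0,0,0,0,0,0,0]]]'; done; python3 -m jog '[[[0.1,0,0.03,0,0,0,0],[0,0,0,0,0,0,0]]]'; python3 -m jog '[[[0.1,0,0.03,0,0,0,0],[0,0,0,0,0,0,0]]]'
```

```text
time_s: 23.2
ee_pos: [0.5318, 0.1643, 0.0866]
tcp_rot: [180.0, -14.9, 3.1]
force: [-3.9, -0.0, 1.0]
gripper_width: -0.0001
time_s: 23.4
ee_pos: [0.5319, 0.1643, 0.0862]
tcp_rot: [179.9, -14.8, 3.1]
force: [-5.6, -0.2, 2.4]
gripper_width: -0.0001
time_s: 23.6
ee_pos: [0.5321, 0.1641, 0.0855]
tcp_rot: [179.9, -14.7, 3.1]
force: [-5.5, -0.3, 0.8]
gripper_width: -0.0001
```

```bash
python3 -m jog '[[[0.15,0,0,0,0,0,0],[0,0,0,0,0,0,0]]]'; python3 -m jog '[[[-1,0,-0.26,0,0,0,0],[-3,0,-0.8,0,0,0,0],[-3,0,-0.8,0,0,0,0],[-2,0,-0.5,0,0,0,0],[0,0,0,0,8,0,0],[0,0,0,0,8,0,0],[0,0,0,0,8,0,0],[0,0,0,0,0,0,0]]]'
python3 - <<'E'
from h import *
s=robot.grab_frame("side");w=robot.grab_frame("wrist");q=robot.grab_frame("scene")
f=lambda p,r0,r1,c0,c1,W,H:cv2.resize(p["color"][r0:r1,c0:c1],(W,H),interpolation=cv2.INTER_CUBIC)
cv2.imwrite("pics/c13.png",np.vstack([np.hstack([f(s,190,260,300,370,270,270),f(q,150,220,310,380,270,270)]),f(w,0,170,160,480,540,287)])[...,::-1])
E
```

```text
time_s: 23.8
ee_pos: [0.5323, 0.1639, 0.0852]
tcp_rot: [179.8, -14.5, 3.1]
force: [-6.8, 0.5, 1.4]
gripper_width: 0.0001
time_s: 24.6
ee_pos: [0.443, 0.1517, 0.0707]
tcp_rot: [178.1, -21.6, 3.5]
force: [-0.4, 0.3, 0.4]
gripper_width: 0.0003
```

View pics/c13.png

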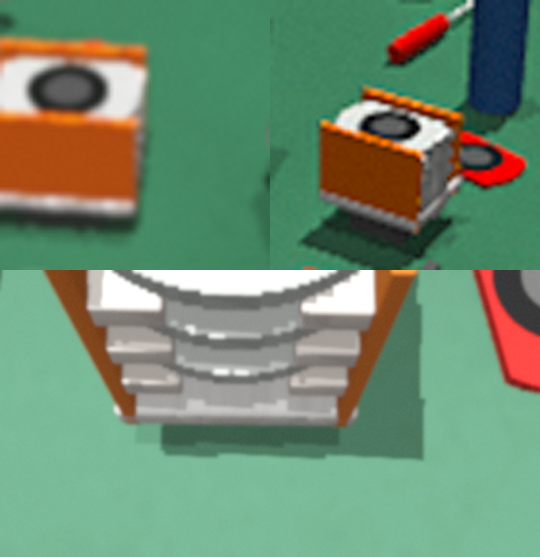

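Three disc ends now sit one above the other with matching offsets to their ledges (rows ≈300, 340 and 375), so the middle one is flush with its stored neighbours. The gripper is clear.

```bash
python3 -m jog '[[[0,0,-2,0,0,0,0],[0,0,0,0,0,0,0],[0,0,0,0,0,0,0]]]'; python3 -c "
from workcell import robot
print(robot.job_done())"
```

```text
time_s: 25.05
ee_pos: [0.4376, 0.1503, 0.0903]
tcp_rot: [178.3, -21.7, 3.0]
force: [-0.6, -0.5, 0.1]
gripper_width: -0.0001
the job is handed in; nothing more can be done
None
```

The yellow-faced disc is in the middle slot of the cassette, pushed home against what I take to be the rear stop. I handed the job in at about 25 s.

- **Drawing out:** I pressed on the disc at about 10 N with shut fingertips and pulled it flat along the tray. Its centre ended about 24 mm out on the tongue.
- **Carrying:** I gripped it by its flats near its rear end, lifted it and slid it level into the middle slot. I let go once its centre was about 10 mm inside the mouth.
- **Pushing home:** I pushed the near end with tilted, shut fingertips until they stopped and the force rose to about 7 N.

**Last checks:**
- The close view shows three disc ends in line with their ledges, so the middle one is flush with the two stored discs.
- The high disc looks unmoved, and the gripper was clear with no force on it.
- The rear stop itself never showed in any picture, so "home" rests on that force and the flush near end. The fingertips slid down by about 1.5 mm during the final push.
- I aimed nothing near the other things on the bench, but did not re-measure them at the end.
- No check failed. One small disagreement was that the camera-fitted heights came out about 1.5 mm above what I felt by contact, so I went by contact.
- I viewed 14 pictures, over the budget of 10.

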